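# Show a sample plate's label to the bench magnifier

### The job

Turn the magnifier's focus knob so that its white pointer stands at the long index mark. Then lift the notched sample plate out of the rack, gripping only its bare half, and hold its frosted label (on the end with the notched corner) at the magnifier's focus point, 125 mm below the lens along its slanting axis: label facing up into the lens, square to it, long edges level. Finish while still holding it there, steady in the air, and leave the plain plate and the other things on the bench where they are.

Things in the scene. Friction and masses are not known exactly. Their poses are not given: they have to be found in the camera images.
- focus_knob (a joint): Angle of the focus knob, rad, 0 to 2.6, growing clockwise seen from above; at 0 the pointer points along the base's short side, to the left seen from the robot (against the level part of the lens's x). The long black index mark on the silver dial is at 1.7; short ticks every 0.2. Starts between 0.2 and 0.9; stays where left (0.06 N m friction).
- knob_grip (a point): Centre of the knob's black grip bar, 44 mm long (point x), 12 wide (y), 26 high, on a 48 mm disc; on the vertical turning axis, 55 mm above the bench, 13 mm below the bar's top and above the disc. Turns with the knob; white pointer line on its -x half. It stands on the end nearest the robot of the grey magnifier base (340 x 160 x 30 mm high), 170 mm nearer than the lens.
- lens: Fixed magnifier lens: glass disc in a black ring 106 mm across, 10 mm thick, 240 mm above the bench, its column on the right. Origin at its centre. z: optical axis, 45 degrees up and to the right seen from the robot (the reader looks down it); x: to the right, 45 degrees down; y: level, away from the robot. The stand's place and yaw (up to 0.25 rad) vary.
- focus_point (a point): Focus point: 125 mm from the lens centre along the lens's -z, about 152 mm above the bench, in the air to the left of the lens. Same axes as the lens.
- plate_c (a point): Centre of the loose notched aluminium plate, 110 mm (x) x 8 thick (y) x 56 high (z), about 0.13 kg, standing on its long edge in a rack slot, top edge 68 mm above the bench. +x: to its notched, frosted end; +y: outward from the label face; +z: up as it stands. A 12 x 12 mm square is missing at the +x, +z corner. Where x is below 20 mm both faces are bare metal.
- label (a point): Centre of the frosted, matt off-white label area, on the +y face only, from x = 20 to 54 mm: 37 mm from the plate's centre along the plate's x and 4 mm along its y. Same axes as the plate.
- notch (a point): Middle of the missing 12 x 12 mm corner of the notched plate, 49 mm along x and 22 mm along z from its centre. Same axes as the plate.
- rack: Fixed wooden rack block, 140 x 130 x 30 mm high, with two slots along its x, 80 mm apart (at y = -40 and +40 mm), each 115 mm long, 10 mm wide and 18 mm deep. Origin at the centre of its underside, on the bench. Which slot holds which plate varies, as do place and yaw of the rack.
- blank_c (a point): Centre of the plain plate in the other slot: same size and metal, but no notch and no frosted label. Leave it in place.
- hammer: Hammer lying on the bench, a bystander; origin on its underside.
- bowl: Copper bowl, 120 mm across, 45 mm high, a bystander; origin under its centre.
- tin: Steel tin, 66 mm across, 90 mm high, a bystander; origin under its centre.

How it is judged:
On the way, in this order (a step that is already met when the one before it is completed fails the run):
1. the focus knob stands at the index mark and is left there, the plate still in its slot (value of joint focus_knob between 1.58 and 1.82 rad and distance of plate_c from where it was at the start of the episode below 0.02 m and contact force between the fingers and focus_knob below 0.05 N), for 0.2 s.
2. the notched plate is lifted clear of the rack in the fingers (height (world z) of plate_c above 0.075 m and contact force between plate and rack below 0.05 N and contact force between plate and the fingers above 1 N), for 0.2 s.
At the end, for the whole second after the job is handed in: Still held by the fingers alone on the bare half (at most 9 mm past centre), over 90 mm up, steady (20 mm/s, 0.1 rad/s): label centre within 30 mm of the focus point, facing up, within 0.3 rad of square to the lens, long edges level within 0.3 rad; knob within 0.12 rad of 1.7 (value of joint focus_knob between 1.58 and 1.82 rad and distance between label and focus_point below 0.03 m and angle between the y axis of plate_c and the z axis of lens, either way round below 0.3 rad and angle between plate_c's own y axis and vertical below 1.25 rad and angle between the x axis of plate_c and the y axis of lens, either way round below 0.3 rad and contact force between plate and the fingers above 1 N and contact force between plate and viewer below 0.05 N and contact force between plate and rack below 0.05 N and height (world z) of plate_c above 0.09 m and x of the grasp point in the frame of plate_c below 0.009 m and linear speed of plate below 0.02 m/s and angular speed of plate below 0.1 rad/s); the arm keeps its last pose, push and grip.
It fails at once if the plain plate is moved by more than 25 mm (distance of blank_c from where it was at the start of the episode above 0.025 m).
It fails at once if the hammer is moved by more than 25 mm (distance of hammer from where it was at the start of the episode above 0.025 m).
It fails at once if the copper bowl is moved by more than 25 mm (distance of bowl from where it was at the start of the episode above 0.025 m).
It fails at once if the tin is moved by more than 25 mm (distance of tin from where it was at the start of the episode above 0.025 m).
It also fails if it takes over 53 s, if anything falls off the work surface, if the arm or the gripper's body presses on something with over 40 N, if the wrist force passes 120 N, or if a joint passes its speed limit or range.

### The arm

A 6-joint arm with a two-finger parallel gripper is mounted at the origin on the work surface. World frame = base frame: x ahead of the robot, y to its left, z up, the work surface at z = 0. Lengths are in m, angles in rad, forces in N, time in s.
With the tool pointing down it reaches from about 0.25 to 0.725 m from the base axis. Payload 4 kg.
Tool frame: the origin (TCP) lies midway between the tips of the shut fingers; the grasp point (between the pads) lies 19 mm behind it; z points along the fingers, y is the line along which they close (so a half turn about z gives the same grasp; the last joint's range is limited). The gripper opens to 85 mm and grips with 20 to 120 N. Pads are 22 mm wide; open, the fingers measure 114 mm over their backs; the gripper's body (76 mm by 85 mm) begins 54 mm behind the grasp point. The pads swing forward as they close: fully open they stand 13 mm farther back than shut.
Start: joints at [-1.162, 0.241, 0.005, 1.335, 0, 1.571], TCP at [0.199, -0.459, 0.231] pointing down, gripper open.
Joint ranges: [-2.72, 2.72], [-1.05, 1.87], [-1.09, 1.28], [-1.99, 2.15], [-1.42, 1.44], [-3.14, 3.14]. Speed limits (rad/s): [2.79, 2.79, 3.14, 3.14, 3.14, 3.14].

### API

Orientations are given as a unit quaternion [x, y, z, w].
In Python, from workcell import monitor, vision, job gives the robot as it stands.
- The arm moves only by the tool move_arm, never from a script. Its argument "moves" is a list that holds one entry, the list of rows, each a list of 5 numbers: the shift along the world's x, y, z in m, then the turn about the world's z in degrees, then the opening in per cent of the stroke, from 0 (shut) to 100 (fully open). In form: [[[x, y, z, turn, gripper], ...]]. A call has 1 to 5 rows; each row is the pose to reach, as a shift and turn from the pose commanded when the call began; what a row does not reach only later rows make up. A row lasts 1/8 s, in which the tool goes at most 62.5 mm and 10.7 degrees, less where a joint would pass 70% of its speed; a pose out of reach is approached as far as the arm can. A call with a gripper value outside its range is refused whole. The fingers move at their own pace and stop on an object; the grip force is fixed at half the most. Time passes only in rows, so rows that repeat a pose let the fingers close. It gives the time, the measured TCP pose, the force, the opening and the grip force at its end, in the units of the state.
- monitor.get_obs(): the state, without advancing time (a new reading comes with each control period).
- vision.camera(name): name is "side" or "top" or "wrist"; returns a dict with "color" (384x512x3 uint8, red, green, blue), "camera_matrix" (3x3 intrinsics, pixels), "eye" and "attitude" of the camera in the world; the wrist camera has in their place "hand_eye" (4x4, takes a point from camera to tool coordinates, whose origin is the TCP and whose axes are the flange's). Camera axes: x right, y up, looking along -z (the intrinsics and any distortion apply to the point x, -y, -z); pixel columns grow to the right and rows downward; lengths in m; the calibration is good to about 2 mm. A picture is of the moment at which its call begins: read the wrist's pose just before it. There is no depth.
- job.job_done(): hands the job in; it is judged then, once.
The state is a dict: "clock": time; "joint_pos": joint angles; "joint_vel": joint speeds; "tau": joint torques, N m; "eef_pos": TCP position; "tool_rot": TCP orientation; "ft_force": force on the tool from outside, world axes, zero at the start; "ft_torque": the same for the moment, N m; "grip_width": finger opening in m; "grasp_force": force on a finger pad.
Only numpy, scipy, OpenCV 4.12 (cv2) and the standard library are available. Lean on these libraries where they do the work, as an engineer would, in place of code of your own. Each camera call takes 0.05 s, during which the arm holds its last target. There are 200 camera calls.

## Working session

There is one attempt and no reset: what is moved stays moved. The work goes in short steps, Python scripts to look and compute and a tool call to move; the robot and the scene stay as the last step left them, time stands still between calls to the robot, and variables do not carry over. Pictures are saved under pics/ and viewed, at most 10 in all, crops included, and the job is handed in when it is done.

Besides the shell and the picture viewer there is one more tool, called after ">>>" as name(argument=value, ...), one argument or row to a line, values as JSON. move_arm: Moves the arm, as the interface text tells. Its arguments: {"type":"object","properties":{"moves":{"type":"array","items":{"type":"array","items":{"type":"array","items":{"type":"number"}}}}},"required":["moves"]}

```bash
ls; mkdir -p pics; cat > h.py <<'E'
from workcell import monitor, vision, job
import numpy as np, cv2
from scipy.spatial.transform import Rotation as R
def shot(n):
    o=monitor.get_obs(); c=vision.camera(n); c['obs']=o; return c
E
python3 - <<'E'
from h import *
print(monitor.get_obs())
ims=[]
for n in ('top','side','wrist'):
    c=shot(n); cv2.imwrite(f'pics/{n}0.png',c['color'][:,:,::-1]); np.save(f'{n}0.npy',c,allow_pickle=True)
    print(n,{k:np.round(v,4).tolist() if k!='color' else 0 for k,v in c.items() if k!='obs'})
E
```

```text
pics
{'clock': 0.0, 'joint_pos': array([-1.16199478e+00,  2.41419422e-01,  3.69206682e-03,  1.33515441e+00,
       -4.48036911e-06,  1.57077293e+00]), 'joint_vel': array([-5.83170990e-04, -1.26703399e-03, -1.47879668e-04, -2.49990441e-05,
        8.62975226e-04,  6.57344487e-04]), 'tau': array([ 8.00171565e-04, -3.72319829e+01,  2.52406150e+01,  1.70498178e-02,
        7.16366230e-05,  1.03191644e-05]), 'eef_pos': array([ 0.19850336, -0.45822159,  0.23039744]), 'tool_rot': array([ 9.79179884e-01,  2.02991791e-01, -2.13833159e-04, -1.02056023e-03]), 'ft_force': array([ 0.54621936, -0.32792668,  0.03745231]), 'ft_torque': array([ 0.04512382, -0.04646324,  0.02248995]), 'grasp_force': 0.0, 'grip_width': 0.08498988738674215}
top {'color': 0, 'camera_matrix': [[382.5133, 0.0, 256.2253], [0.0, 382.5133, 192.3794], [0.0, 0.0, 1.0]], 'eye': [0.3559, 0.0007, 1.3454], 'attitude': [0.0512, -0.0397, -0.7052, 0.7061]}
side {'color': 0, 'camera_matrix': [[424.6319, 0.0, 254.7887], [0.0, 424.6319, 192.6318], [0.0, 0.0, 1.0]], 'eye': [0.1097, 0.8404, 1.0147], 'attitude': [-0.0933, 0.3897, 0.8966, -0.1885]}
wrist {'color': 0, 'camera_matrix': [[276.2474, 0.0, 250.4967], [0.0, 276.2474, 193.1828], [0.0, 0.0, 1.0]], 'hand_eye': [[-0.0003, 0.965, 0.2623, 0.0667], [1.0, 0.0005, -0.0006, -0.0001], [-0.0007, 0.2623, -0.965, -0.1422], [0.0, 0.0, 0.0, 1.0]]}
```

View pics/top0.png

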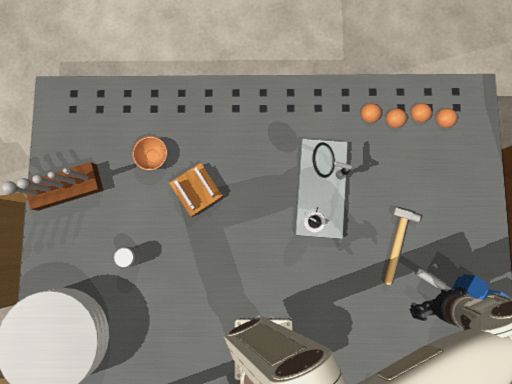

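View pics/side0.png

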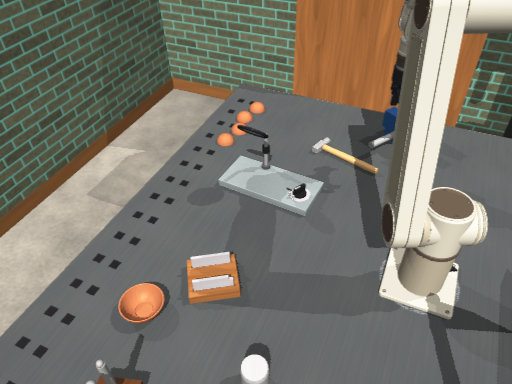

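```bash
python3 - <<'E'
import cv2,numpy as np
t=cv2.imread('pics/top0.png'); s=cv2.imread('pics/side0.png')
def c(i,x,y,w,h): return cv2.resize(i[y:y+h,x:x+w],(400,300),interpolation=cv2.INTER_CUBIC)
cv2.imwrite('pics/comp.png',np.vstack([np.hstack([c(t,164,155,64,48+16),c(t,290,200,48,36)]),np.hstack([c(s,176,240,80,60),c(s,270,170,64,48)])]))
E
```

```text
(no output)
```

View pics/comp.png

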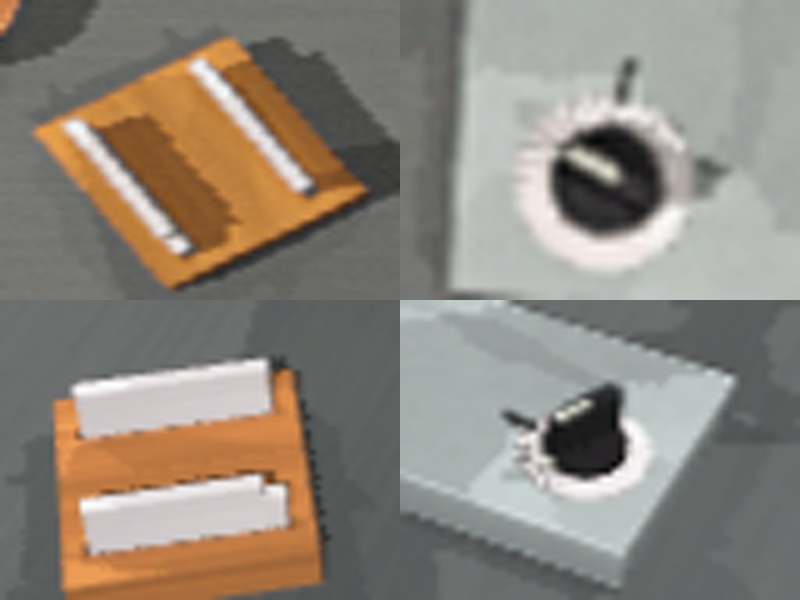

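```bash
cat >> h.py <<'E'
def cast(c,uv,z):
    uv=np.atleast_2d(np.float64(uv)); K=c['camera_matrix']
    d=np.c_[(uv[:,0]-K[0,2])/K[0,0],-(uv[:,1]-K[1,2])/K[1,1],-np.ones(len(uv))]
    if 'eye' in c: e=np.array(c['eye']); Rm=R.from_quat(c['attitude']).as_matrix()
    else:
        T=np.eye(4);T[:3,:3]=R.from_quat(c['obs']['tool_rot']).as_matrix();T[:3,3]=c['obs']['eef_pos'];T=T@c['hand_eye'];e=T[:3,3];Rm=T[:3,:3]
    d=d@Rm.T
    return e+d*((z-e[2])/d[:,2])[:,None]
E
python3 - <<'E'
from h import *
np.set_printoptions(precision=4,suppress=True)
t=np.load('top0.npy',allow_pickle=True).item(); s=np.load('side0.npy',allow_pickle=True).item()
def big(m,box):
    x,y,w,h=box; mm=np.zeros_like(m);mm[y:y+h,x:x+w]=m[y:y+h,x:x+w]
    cs=cv2.findContours(mm,cv2.RETR_EXTERNAL,cv2.CHAIN_APPROX_NONE)[0]
    return sorted(cs,key=cv2.contourArea)[::-1]
hsv=cv2.cvtColor(t['color'],cv2.COLOR_RGB2HSV)
rk=cv2.inRange(hsv,(8,110,60),(22,255,255)); k=big(cv2.morphologyEx(rk,cv2.MORPH_CLOSE,np.ones((9,9))),(164,155,64,64))[0]
r=cv2.minAreaRect(k); b=cast(t,cv2.boxPoints(r),.03); print('rack',b[:,:2].tolist(),b.mean(0),np.linalg.norm(np.diff(b,axis=0),axis=1))
wh=cv2.inRange(hsv,(0,0,170),(180,60,255))
for q in big(wh,(164,155,64,64))[:2]:
    r=cv2.minAreaRect(q); p=cv2.boxPoints(r); P=cast(t,p,.068); print('plate',r,P[:,:2].tolist(),P.mean(0))
# by hand from crops: knob disc centre, pointer, mark
f=lambda x,y:(290+x/400*48,200+y/300*36)
u=[f(607-400,180),f(575-400,155),f(626-400,60),f(620-400,100)]
print('knob disc c',cast(t,[u[0]],.042),'ptr outer',cast(t,[u[1]],.068),'mark',cast(t,u[2:],.032))
bs=cv2.inRange(hsv,(60,5,120),(120,60,215)); k=big(cv2.morphologyEx(bs,cv2.MORPH_CLOSE,np.ones((15,15))),(285,130,75,115))[0]
r=cv2.minAreaRect(k); b=cast(t,cv2.boxPoints(r),.03); print('base',r,b[:,:2].tolist(),b.mean(0),np.linalg.norm(np.diff(b,axis=0),axis=1))
print('lens',cast(t,[(324,159)],.24))
for n,uv,z in (('bowl',(150,153),.045),('tin',(124,257),.09)):print(n,cast(t,[uv],z))
# side check
g=lambda x,y:(176+x/400*80,240+(y-300)/300*60)
print('side notched plate top ends',cast(s,[g(80,502),g(262,476)],.068),'near right lower', cast(s,[g(290,488)],.056))
g=lambda x,y:(270+(x-400)/400*64,170+(y-300)/300*48)
print('side bar ends',cast(s,[g(553,415),g(612,388)],.068),'disc',cast(s,[g(588,462)],.036))
E
```

```text
rack [[0.5601573569533743, 0.3281794783713788], [0.6334380596868173, 0.2173436594421324], [0.5119147709171047, 0.13798657813521978], [0.4402277040167946, 0.24787897695254946]] [0.5364 0.2328 0.03  ] [0.1329 0.1451 0.1312]
plate ((183.72645568847656, 194.35589599609375), (31.905742645263672, 3.1445560455322266), 57.528804779052734) [[0.5574681816047904, 0.3014099248931884], [0.5632631088116666, 0.29254807137718825], [0.47165865312332367, 0.23211869040281238], [0.465962386135881, 0.24092115736245537]] [0.5146 0.2667 0.068 ]
plate ((203.5823516845703, 181.12940979003906), (31.368867874145508, 2.9911632537841797), 57.528804779052734) [[0.6023730500619051, 0.23420479884061396], [0.6079247943527427, 0.22571560731296658], [0.517095763558827, 0.16673063986071415], [0.5116373477363552, 0.17516332231515497]] [0.5598 0.2005 0.068 ]
knob disc c [[ 0.4245 -0.1769  0.042 ]] ptr outer [[ 0.4331 -0.1608  0.068 ]] mark [[ 0.4745 -0.187   0.032 ]
 [ 0.4579 -0.1842  0.032 ]]
base ((324.26434326171875, 186.75645446777344), (114.9537582397461, 60.46717071533203), 87.58048248291016) [[0.746342034114171, -0.10226602660101608], [0.7550779766962007, -0.3153275017957596], [0.35312665884861194, -0.3197810417059678], [0.3440460424477022, -0.1148887273069985]] [ 0.5496 -0.2131  0.03  ] [0.2132 0.402  0.2051]
lens [[ 0.5978 -0.18    0.24  ]]
bowl [[0.6627 0.3934 0.045 ]]
tin [[0.306  0.4517 0.09  ]]
side notched plate top ends [[0.5607 0.2987 0.068 ]
 [0.4783 0.2444 0.068 ]] near right lower [[0.4652 0.2379 0.056 ]]
side bar ends [[ 0.4355 -0.1551  0.068 ]
 [ 0.414  -0.1876  0.068 ]] disc [[ 0.4162 -0.1608  0.036 ]]
```

>>> move_arm(
  moves=[
    [[0.045, 0.05, 0, 7, 100], [0.085, 0.1, 0, 14, 100], [0.12, 0.15, 0, 21, 100], [0.155, 0.2, 0, 28, 100], [0.19, 0.25, 0, 33, 100]],
  ],
)

```text
clock: 0.78
eef_pos: [0.3884, -0.2086, 0.2312]
tool_rot: [0.881, 0.474, 0.0, 0.0]
ft_force: [1.8, -0.8, -0.3]
grip_width: 0.0855
grasp_force: 0.0
```

```bash
python3 - <<'E'
from h import *
np.set_printoptions(precision=4,suppress=True)
o=monitor.get_obs();print(o['clock'],o['eef_pos'],R.from_quat(o['tool_rot']).as_matrix(),o['joint_pos'])
c=shot('wrist');np.save('w1.npy',c,allow_pickle=True)
cv2.imwrite('pics/w1.png',cv2.resize(c['color'][:,:,::-1],(800,600)))
E
```

```text
0.775 [ 0.3884 -0.2086  0.2312] [[ 0.5508  0.8346  0.0002]
 [ 0.8346 -0.5508 -0.0002]
 [-0.0001  0.0002 -1.    ]] [-0.4927  0.1236 -0.1396  1.3074 -0.0001  1.6614]
```

View pics/w1.png

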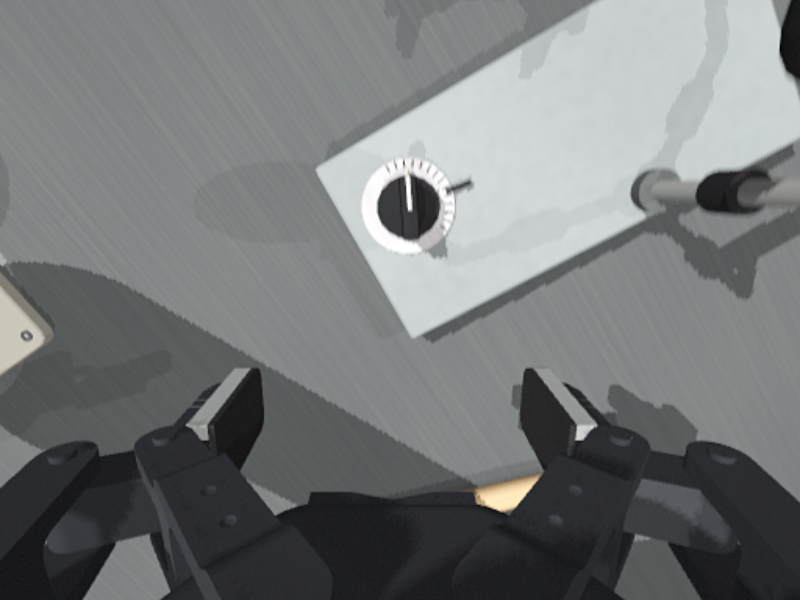

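```bash
python3 - <<'E'
from h import *
np.set_printoptions(precision=4,suppress=True)
c=np.load('w1.npy',allow_pickle=True).item()
a=lambda *p:np.array(p)/1.5625
b=cast(c,a((408,171),(416,240)),.068);print('bar',b,b.mean(0),np.degrees(np.arctan2(*(b[0]-b[1])[[1,0]])))
print('dial',cast(c,a((407,206)),.033))
m=cast(c,a((448,191),(471,182)),.031);print('mark',m)
e=cast(c,a((318,168),(413,336),(603,0),(800,138)),.03);print('base',e, np.linalg.norm(e[0]-e[1]))
for i,j in((1,0),(0,2),(1,3)):print(np.degrees(np.arctan2(*(e[j]-e[i])[[1,0]])))
E
```

```text
bar [[ 0.4397 -0.152   0.068 ]
 [ 0.4191 -0.1943  0.068 ]] [ 0.4294 -0.1732  0.068 ] 64.03768798300122
dial [[ 0.4267 -0.1732  0.033 ]]
mark [[ 0.4591 -0.1812  0.031 ]
 [ 0.4773 -0.1852  0.031 ]]
base [[ 0.3856 -0.1124  0.03  ]
 [ 0.3728 -0.2661  0.03  ]
 [ 0.6159 -0.1311  0.03  ]
 [ 0.6991 -0.2937  0.03  ]] 0.15424793715904236
85.23648144017069
-4.64117576080055
-4.830700725442672
```

>>> move_arm(
  moves=[
    [[0.02, 0.018, -0.04, 7.4, 100], [0.04, 0.035, -0.09, 7.4, 60], [0.04, 0.035, -0.14, 7.4, 60], [0.04, 0.035, -0.183, 7.4, 60], [0.04, 0.035, -0.183, 7.4, 60]],
  ],
)

```text
clock: 1.45
eef_pos: [0.4242, -0.174, 0.0453]
tool_rot: [0.849, 0.529, -0.003, -0.004]
ft_force: [-0.5, 0.2, 0.0]
grip_width: 0.0513
grasp_force: 0.0
```

>>> move_arm(
  moves=[
    [[0, 0, 0, 0, 5], [0, 0, 0, 0, 5], [0, 0, 0, 0, 5], [0, 0, 0, 0, 5], [0, 0, 0, 0, 5]],
  ],
)

```text
clock: 2.08
eef_pos: [0.4259, -0.1747, 0.05]
tool_rot: [0.849, 0.528, -0.001, -0.001]
ft_force: [-6.5, 3.7, 7.3]
grip_width: 0.0108
grasp_force: 59.5
```

>>> move_arm(
  moves=[
    [[0, 0, 0, -10, 5], [0, 0, 0, -20, 5], [0, 0, 0, -30, 5], [0, 0, 0, -40, 5], [0, 0, 0, -50, 5]],
  ],
)

```text
clock: 2.7
eef_pos: [0.4259, -0.1747, 0.05]
tool_rot: [0.993, 0.117, -0.001, -0.001]
ft_force: [-6.8, 3.3, 7.7]
grip_width: 0.0104
grasp_force: 59.5
```

>>> move_arm(
  moves=[
    [[0, 0, 0, -9, 5], [0, 0, 0, -18, 5], [0, 0, 0, -26, 5], [0, 0, 0, -26, 5], [0, 0, 0, -26, 5]],
  ],
)

```text
clock: 3.32
eef_pos: [0.4258, -0.1747, 0.05]
tool_rot: [0.994, -0.106, -0.001, -0.0]
ft_force: [-6.8, 3.0, 7.5]
grip_width: 0.0108
grasp_force: 59.5
```

```bash
python3 - <<'E'
from h import *
o=monitor.get_obs();q=o['tool_rot'];print('tool x deg',np.degrees(2*np.arctan2(q[1],q[0])),o['joint_pos'],o['ft_force'],o['ft_torque'],o['grip_width'])
E
```

```text
tool x deg -12.202795573267794 [-3.89394051e-01  3.33722449e-01 -3.85667329e-01  8.53827726e-01
  1.03296815e-04  2.96517744e+00] [-6.77692325  2.9867523   7.48575163] [ 0.62549689  1.49106961 -0.02152339] 0.010775862448694579
```

>>> move_arm(
  moves=[
    [[0, 0, 0, 0, 50], [0, 0, 0, 0, 50], [0, 0, 0, 0, 60], [0, 0, 0.05, 0, 60], [-0.02, 0.02, 0.1, 0, 80]],
  ],
)

```text
clock: 3.95
eef_pos: [0.4087, -0.156, 0.1495]
tool_rot: [0.994, -0.107, 0.0, 0.0]
ft_force: [0.9, -0.8, 0.7]
grip_width: 0.0676
grasp_force: 0.0
```

>>> move_arm(
  moves=[
    [[0, 0.0, 0.04, 10, 100], [-0.06, 0.03, 0.08, 20, 100], [-0.06, 0.03, 0.08, 30, 100], [-0.06, 0.03, 0.08, 40, 100], [-0.06, 0.03, 0.08, 40, 100]],
  ],
)

```text
clock: 4.58
eef_pos: [0.3478, -0.1254, 0.2287]
tool_rot: [0.971, 0.239, 0.001, 0.0]
ft_force: [0.8, -0.2, -0.6]
grip_width: 0.0854
grasp_force: 0.0
```

```bash
python3 - <<'E'
from h import *
c=shot('wrist');np.save('w2.npy',c,allow_pickle=True);print(c['obs']['clock'],c['obs']['eef_pos'],c['obs']['joint_pos'])
cv2.imwrite('pics/w2.png',cv2.resize(c['color'][:,:,::-1],(800,600)))
E
```

```text
4.575 [ 0.34784346 -0.12537549  0.22874957] [-3.45938719e-01 -1.86906085e-02 -2.98128952e-01  1.29001502e+00
 -3.97798358e-06  2.31201196e+00]
```

View pics/w2.png

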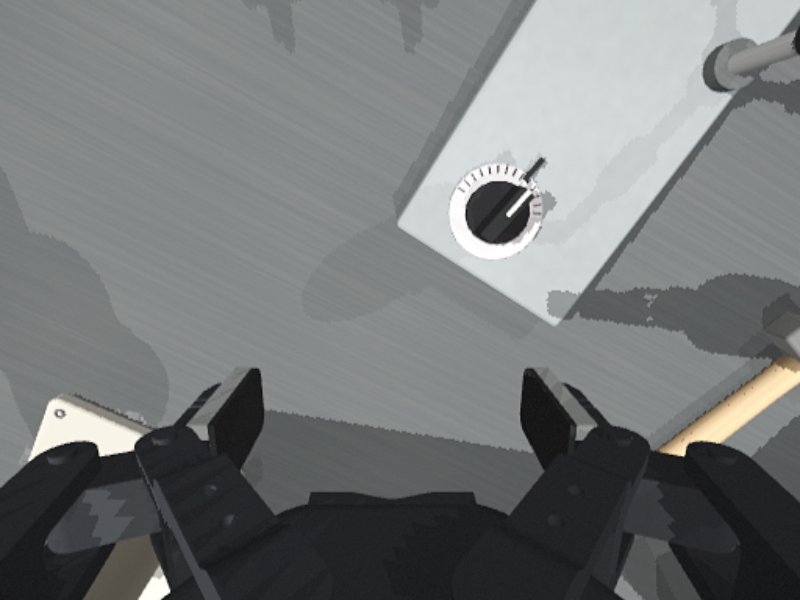

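```bash
python3 - <<'E'
from h import *
c=np.load('w2.npy',allow_pickle=True).item();a=lambda *p:np.array(p)/1.5625
b=cast(c,a((534,188),(508,215)),.068);m=cast(c,a((544,158),(529,177)),.031)
for p in(b,m):print(p,np.degrees(np.arctan2(*(p[0]-p[1])[[1,0]])))
E
```

```text
[[ 0.45018464 -0.18133687  0.068     ]
 [ 0.42661273 -0.17519341  0.068     ]] -14.607831423849529
[[ 0.47734289 -0.18685525  0.031     ]
 [ 0.46054138 -0.1842662   0.031     ]] -8.76016153979652
```

>>> move_arm(
  moves=[
    [[0.04, 0.03, 0.03, 0, 100], [0.08, 0.06, 0.06, 0, 100], [0.12, 0.09, 0.09, 0, 100], [0.16, 0.12, 0.12, 0, 100], [0.2, 0.16, 0.15, 0, 100]],
  ],
)

```text
clock: 5.25
eef_pos: [0.5483, 0.0344, 0.378]
tool_rot: [0.971, 0.239, -0.0, 0.0]
ft_force: [1.3, -0.5, 0.3]
grip_width: 0.0853
grasp_force: 0.0
```

>>> move_arm(
  moves=[
    [[0.06, 0, 0, 0, 100], [0.12, 0, 0, 0, 100], [0.18, 0, 0, 0, 100], [0.24, 0, 0, 0, 100], [0.3, 0, 0, 0, 100]],
  ],
)

```text
clock: 5.88
eef_pos: [0.7447, 0.0308, 0.3268]
tool_rot: [0.971, 0.239, 0.023, 0.005]
ft_force: [-0.9, 0.1, 0.4]
grip_width: 0.0853
grasp_force: 0.0
```

```bash
python3 - <<'E'
from h import *
o=monitor.get_obs();print(o['eef_pos'],o['joint_pos'],R.from_quat(o['tool_rot']).as_matrix().round(3))
E
```

```text
[0.74468033 0.03078474 0.32679986] [4.13023044e-02 8.54400510e-01 1.27359557e+00 1.94299754e+00
 3.36463844e-05 2.69942354e+00] [[ 0.884  0.464  0.047]
 [ 0.465 -0.885  0.002]
 [ 0.042  0.02  -0.999]]
```

>>> move_arm(
  moves=[
    [[0.3, 0, 0, 0, 100], [0.3, 0, 0, 0, 100], [0.3, 0, 0, 0, 100], [0.3, 0, 0, 0, 100]],
  ],
)

```text
clock: 6.38
eef_pos: [0.8151, 0.0265, 0.2573]
tool_rot: [0.969, 0.24, 0.055, 0.012]
ft_force: [-1.5, 0.0, 1.0]
grip_width: 0.0854
grasp_force: 0.0
```

```bash
python3 - <<'E'
from h import *
o=monitor.get_obs();print(o['eef_pos'],o['joint_pos'],R.from_quat(o['tool_rot']).as_matrix().round(3))
E
```

```text
[0.81506049 0.02650566 0.25727519] [3.23321983e-02 9.50950175e-01 1.27537049e+00 1.78256318e+00
 4.73483303e-04 2.68901375e+00] [[ 0.879  0.463  0.112]
 [ 0.466 -0.885  0.004]
 [ 0.101  0.049 -0.994]]
```

>>> move_arm(
  moves=[
    [[-0.05, 0, 0, 0, 100], [-0.1, 0, 0, 0, 100], [-0.15, 0, 0, 0, 100]],
  ],
)

```text
clock: 6.75
eef_pos: [0.6757, 0.0266, 0.258]
tool_rot: [0.969, 0.24, 0.056, 0.012]
ft_force: [0.6, 0.5, 0.9]
grip_width: 0.0857
grasp_force: 0.0
```

```bash
python3 - <<'E'
from h import *
o=monitor.get_obs();print(o['eef_pos'],o['joint_pos'],R.from_quat(o['tool_rot']).as_matrix().round(3))
E
```

```text
[0.6757492  0.02663736 0.25795046] [ 3.95433245e-02  5.04848992e-01  4.53053305e-01  1.40421115e+00
 -3.22468526e-04  2.69609316e+00] [[ 0.879  0.463  0.114]
 [ 0.466 -0.885  0.004]
 [ 0.103  0.05  -0.993]]
```

>>> move_arm(
  moves=[
    [[-0.03, 0.05, 0, 10, 100], [-0.065, 0.1, 0, 20, 100], [-0.1, 0.15, 0, 30, 100], [-0.135, 0.2, 0, 40, 100], [-0.16, 0.243, 0, 50, 100]],
  ],
)

```text
clock: 7.38
eef_pos: [0.5149, 0.2716, 0.2596]
tool_rot: [0.775, 0.629, 0.056, -0.013]
ft_force: [0.5, 1.0, -0.4]
grip_width: 0.0854
grasp_force: 0.0
```

>>> move_arm(
  moves=[
    [[0, 0, 0, 10, 100], [0, 0, 0, 20, 100], [0, 0, 0, 30, 100], [0, 0, 0, 40, 100], [0, 0, 0, 50, 100]],
  ],
)

```text
clock: 8.0
eef_pos: [0.5166, 0.2699, 0.2591]
tool_rot: [0.437, 0.898, 0.045, -0.033]
ft_force: [-0.3, 0.9, 0.3]
grip_width: 0.0855
grasp_force: 0.0
```

>>> move_arm(
  moves=[
    [[0, 0, 0, 10, 100], [0, 0, 0, 20, 100], [0, 0, 0, 30, 100], [0, 0, 0, 40, 100], [0, 0, 0, 50, 100]],
  ],
)

```text
clock: 8.62
eef_pos: [0.5166, 0.2699, 0.2589]
tool_rot: [0.016, 0.998, 0.026, -0.048]
ft_force: [0.5, 0.7, -0.9]
grip_width: 0.0853
grasp_force: 0.0
```

>>> move_arm(
  moves=[
    [[0, 0, 0, 10, 100], [0, 0, 0, 20, 100], [0, 0, 0, 30, 100], [0, 0, 0, 35.6, 100], [0, 0, 0, 35.6, 100]],
  ],
)

```text
clock: 9.25
eef_pos: [0.5164, 0.2702, 0.2586]
tool_rot: [-0.287, 0.956, 0.009, -0.054]
ft_force: [0.5, -0.3, 0.7]
grip_width: 0.0855
grasp_force: 0.0
```

```bash
python3 - <<'E'
from h import *
o=monitor.get_obs();print(o['clock'],o['eef_pos'],o['joint_pos'],R.from_quat(o['tool_rot']).as_matrix().round(3))
c=shot('wrist');np.save('w3.npy',c,allow_pickle=True)
cv2.imwrite('pics/w3.png',cv2.resize(c['color'][:,:,::-1],(800,600)))
E
```

```text
9.25 [0.51636583 0.27016672 0.25861914] [ 0.46333103  0.49188173  0.43483335  1.61651498  0.0359323  -0.1208126 ] [[-0.83  -0.547 -0.108]
 [-0.549  0.836 -0.014]
 [ 0.098  0.048 -0.994]]
```

View pics/w3.png

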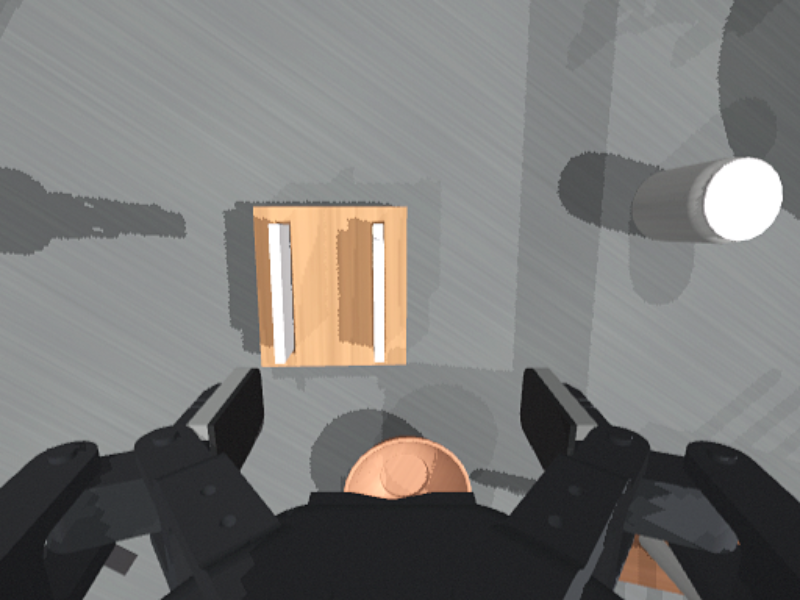

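```bash
python3 - <<'E'
from h import *
np.set_printoptions(precision=4,suppress=True)
c=np.load('w3.npy',allow_pickle=True).item()
g=cv2.cvtColor(c['color'],cv2.COLOR_RGB2HSV);m=cv2.inRange(g,(0,0,200),(180,45,255));m[:, :230]=0;m[:,252:]=0;m[:137]=0;m[238:]=0
ys,xs=np.nonzero(m);print(xs.min(),xs.max(),ys.min(),ys.max())
far=xs[ys>ys.max()-6].mean(),ys.max()+.5; sel=(ys>160)&(ys<170);mid=xs[sel].mean(),165
print(far,mid,[ (y,xs[ys==y].min(),xs[ys==y].max()) for y in range(ys.min(),ys.min()+18,2)])
P=cast(c,[far,mid],.068);print(P)
a=np.array
E=cast(c,a([(378,241)])/1.5625,.068);N=cast(c,a([(378,223)])/1.5625,.056);F=cast(c,a([(379,362)])/1.5625,.068)
print('F,N',F,N,'len',np.linalg.norm((F-N)[0,:2]),'dir',np.degrees(np.arctan2(*(N-F)[0,[1,0]])), np.degrees(np.arctan2(*(P[1]-P[0])[[1,0]])))
x=(N-F)[0];x[2]=0;x/=np.linalg.norm(x);cen=(F+N)[0]/2;print('centre',cen,'notch edge len',np.linalg.norm((E-F)))
o=c['obs'];Rt=R.from_quat(o['tool_rot']).as_matrix()
# want grasp point at cen + x*-0.006 , z .056
gp=cen+x*-.006;gp[2]=.055
tcp=gp+.019*Rt[:,2];print('tcp',tcp,'delta',tcp-o['eef_pos'],'tool y ang',np.degrees(np.arctan2(Rt[1,1],Rt[0,1])))
E
```

```text
238 245 143 231
(np.float64(242.5), np.float64(231.5)) (np.float64(242.0), 165) [(143, np.int64(239), np.int64(244)), (145, np.int64(238), np.int64(244)), (147, np.int64(238), np.int64(244)), (149, np.int64(238), np.int64(244)), (151, np.int64(239), np.int64(244)), (153, np.int64(239), np.int64(244)), (155, np.int64(239), np.int64(245)), (157, np.int64(239), np.int64(245)), (159, np.int64(239), np.int64(245))]
[[0.5632 0.2993 0.068 ]
 [0.4928 0.2529 0.068 ]]
F,N [[0.5634 0.2995 0.068 ]] [[0.4701 0.2384 0.056 ]] len 0.11153108358251063 dir -146.76687208745565 -146.6491606481408
centre [0.5168 0.269  0.062 ] notch edge len 0.09763636331073432
tcp [0.5197 0.272  0.0361] delta [ 0.0034  0.0018 -0.2225] tool y ang 123.22885905356358
```

>>> move_arm(
  moves=[
    [[0.003, 0.002, -0.06, 0, 60], [0.003, 0.002, -0.12, 0, 50], [0.003, 0.002, -0.17, 0, 50], [0.003, 0.002, -0.21, 0, 50], [0.003, 0.002, -0.222, 0, 50]],
  ],
)

```text
clock: 9.93
eef_pos: [0.5172, 0.2707, 0.0332]
tool_rot: [-0.286, 0.956, 0.008, -0.057]
ft_force: [-0.8, -1.0, -0.6]
grip_width: 0.0429
grasp_force: 0.0
```

>>> move_arm(
  moves=[
    [[0, 0, 0, 0, 50], [0, 0, 0, 0, 3], [0, 0, 0, 0, 3], [0, 0, 0, 0, 3], [0, 0, 0, 0, 3]],
  ],
)

```text
clock: 10.55
eef_pos: [0.5208, 0.2717, 0.0377]
tool_rot: [-0.287, 0.956, 0.008, -0.053]
ft_force: [1.3, -1.9, 7.1]
grip_width: 0.0071
grasp_force: 59.8
```

>>> move_arm(
  moves=[
    [[0, 0, 0, 0, 3], [0, 0, 0, 0, 3]],
  ],
)

```text
clock: 10.8
eef_pos: [0.5207, 0.2717, 0.0377]
tool_rot: [-0.287, 0.956, 0.008, -0.053]
ft_force: [1.2, -1.8, 6.5]
grip_width: 0.0069
grasp_force: 59.8
```

Save the grasp pose, then lift straight up.

```bash
cat >> h.py <<'E'
def status(o=None):
    np.set_printoptions(precision=3,suppress=True)
    o=o or monitor.get_obs(); g=np.load('grasp.npy',allow_pickle=True).item()
    Rg=R.from_quat(g['tool_rot']).as_matrix(); Rn=R.from_quat(o['tool_rot']).as_matrix()
    a=np.radians(-146.7); P0=np.array([[np.cos(a),-np.sin(a),0],[np.sin(a),np.cos(a),0],[0,0,1]])
    c0=np.array([.5168,.269,.040]); D=Rn@Rg.T; P=D@P0; c=o['eef_pos']+D@(c0-g['eef_pos'])
    lab=c+P@[.037,.004,0]
    y=np.radians(-4.75); Y=np.array([np.cos(y),np.sin(y),0]); r=np.array([np.sin(y),-np.cos(y),0]); Z=(r+[0,0,1])/2**.5
    L=np.array([.428,-.1735,0])+.17*Y+[0,0,.24]; F=L-.125*Z
    print('t',o['clock'],'tcp',o['eef_pos'],'q',o['joint_pos'],'w',o['grip_width'],'F',o['ft_force'])
    print('plate axes\n',P,'\ntilt of y from up',np.degrees(np.arccos(P[2,1])),'az y',np.degrees(np.arctan2(P[1,1],P[0,1])),'toolz',Rn[:,2])
    print('centre',c,'label',lab,'focus',F,'need',F-lab,'ang z',np.degrees(np.arccos(P[:,1]@Z)),'ang x/y',np.degrees(np.arccos(abs(P[:,0]@Y))))
E
python3 - <<'E'
from h import *
np.save('grasp.npy',monitor.get_obs(),allow_pickle=True);status()
E
```

```text
t 10.8 tcp [0.521 0.272 0.038] q [ 0.463  0.631  0.077  1.119  0.035 -0.122] w 0.006879407958026348 F [ 1.172 -1.791  6.515]
plate axes
 [[-0.836  0.549  0.   ]
 [-0.549 -0.836  0.   ]
 [-0.     0.     1.   ]] 
tilt of y from up 90.0 az y -56.69999999999998 toolz [-0.106 -0.014 -0.994]
centre [0.517 0.269 0.04 ] label [0.488 0.245 0.04 ] focus [ 0.605 -0.099  0.152] need [ 0.117 -0.345  0.112] ang z 56.16331005009278 ang x/y 38.05
```

>>> move_arm(
  moves=[
    [[0, 0, 0.03, 0, 3], [0, 0, 0.07, 0, 3], [0, 0, 0.12, 0, 3], [0, 0, 0.18, 0, 3], [0, 0, 0.24, 0, 3]],
  ],
)

```text
clock: 11.42
eef_pos: [0.5182, 0.2717, 0.2774]
tool_rot: [-0.287, 0.956, 0.009, -0.055]
ft_force: [1.0, 0.4, -0.9]
grip_width: 0.0072
grasp_force: 59.3
```

```bash
python3 - <<'E'
from h import *
status();c=shot('wrist')
cv2.imwrite('pics/w4.png',c['color'][:,:,::-1])
E
```

```text
t 11.425 tcp [0.518 0.272 0.277] q [ 0.464  0.499  0.495  1.671  0.037 -0.121] w 0.007220438013146188 F [ 0.953  0.384 -0.872]
plate axes
 [[-0.836  0.549  0.005]
 [-0.549 -0.836  0.   ]
 [ 0.004 -0.003  1.   ]] 
tilt of y from up 90.14966235725971 az y -56.673344285808064 toolz [-0.111 -0.014 -0.994]
centre [0.514 0.269 0.28 ] label [0.486 0.245 0.28 ] focus [ 0.605 -0.099  0.152] need [ 0.119 -0.345 -0.128] ang z 56.30472058985172 ang x/y 38.07797433971648
```

View pics/w4.png

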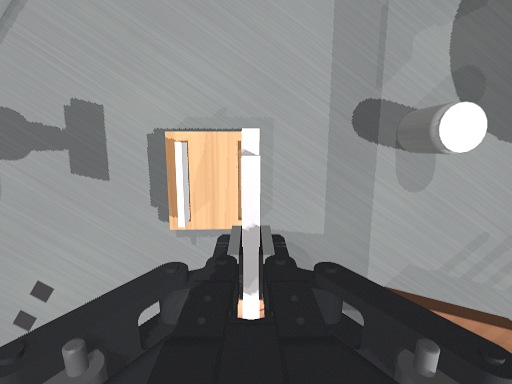

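>>> move_arm(
  moves=[
    [[0.02, -0.04, 0.03, 10, 3], [0.04, -0.085, 0.06, 20, 3], [0.06, -0.13, 0.09, 30, 3], [0.08, -0.175, 0.12, 40, 3], [0.1, -0.22, 0.15, 50, 3]],
  ],
)

```text
clock: 12.1
eef_pos: [0.617, 0.0502, 0.4231]
tool_rot: [-0.667, 0.743, -0.017, -0.051]
ft_force: [-65.8, -8.2, 8.0]
grip_width: 0.0073
grasp_force: 59.8
```

>>> move_arm(
  moves=[
    [[0.03, 0, 0.05, 11, 3], [0.06, 0, 0.1, 11, 3], [0.09, 0, 0.15, 11, 3], [0.12, 0, 0.2, 11, 3], [0.15, 0, 0.25, 11, 3]],
  ],
)

```text
clock: 12.72
eef_pos: [0.6211, 0.0361, 0.4574]
tool_rot: [0.734, -0.677, 0.042, 0.028]
ft_force: [-0.4, -0.2, -1.2]
grip_width: 0.0068
grasp_force: 60.4
```

```bash
python3 -c "from h import *;status()"
```

```text
t 12.725 tcp [0.621 0.036 0.457] q [ 0.107  0.642  1.234  2.149 -0.101 -1.545] w 0.006785173364059998 F [-0.442 -0.205 -1.207]
plate axes
 [[ 0.082  0.995 -0.063]
 [-0.997  0.082 -0.001]
 [ 0.004  0.063  0.998]] 
tilt of y from up 86.40396378317863 az y 4.7140436654151685 toolz [ 0.024 -0.098 -0.995]
centre [0.621 0.031 0.46 ] label [ 0.628 -0.005  0.46 ] focus [ 0.605 -0.099  0.152] need [-0.024 -0.094 -0.309] ang z 94.11099723818386 ang x/y 80.55067842953545
```

>>> move_arm(
  moves=[
    [[0, 0, 0.05, 0, 3], [0, 0, 0.1, 0, 3], [0, 0, 0.15, 0, 3], [0, 0, 0.2, 0, 3], [0, 0, 0.25, 0, 3]],
  ],
)

```text
clock: 13.35
eef_pos: [0.5602, 0.0241, 0.5234]
tool_rot: [0.734, -0.676, 0.064, 0.006]
ft_force: [-0.1, 0.0, -1.3]
grip_width: 0.0071
grasp_force: 60.4
```

```bash
python3 -c "from h import *;status()"
```

```text
t 13.35 tcp [0.56  0.024 0.523] q [ 0.099  0.47   1.125  2.149 -0.103 -1.56 ] w 0.00705771237939903 F [-0.13   0.023 -1.349]
plate axes
 [[ 0.088  0.988 -0.124]
 [-0.996  0.088 -0.005]
 [ 0.006  0.124  0.992]] 
tilt of y from up 82.85425354168005 az y 5.064594816493967 toolz [ 0.087 -0.095 -0.992]
centre [0.56  0.019 0.526] label [ 0.568 -0.017  0.526] focus [ 0.605 -0.099  0.152] need [ 0.037 -0.082 -0.375] ang z 91.81302222565724 ang x/y 80.22889117910343
```

>>> move_arm(
  moves=[
    [[0.05, 0, 0.04, 0, 3], [0.1, 0, 0.08, 0, 3], [0.15, 0, 0.12, 0, 3], [0.2, 0, 0.16, 0, 3], [0.25, 0, 0.2, 0, 3]],
  ],
)

```text
clock: 13.98
eef_pos: [0.6106, 0.0132, 0.5147]
tool_rot: [0.734, -0.674, 0.08, -0.009]
ft_force: [-0.1, -0.6, -1.2]
grip_width: 0.0072
grasp_force: 60.5
```

>>> move_arm(
  moves=[
    [[0.05, 0, 0.04, 0, 3], [0.1, 0, 0.08, 0, 3], [0.15, 0, 0.12, 0, 3], [0.2, 0, 0.16, 0, 3], [0.25, 0, 0.2, 0, 3]],
  ],
)

```text
clock: 14.6
eef_pos: [0.6056, 0.008, 0.5269]
tool_rot: [0.734, -0.673, 0.089, -0.015]
ft_force: [-0.7, -0.2, -1.7]
grip_width: 0.007
grasp_force: 60.5
```

```bash
python3 -c "from h import *;status()"
```

```text
t 14.6 tcp [0.606 0.008 0.527] q [ 0.067  0.551  1.274  2.149 -0.107 -1.598] w 0.007006451927008632 F [-0.709 -0.174 -1.714]
plate axes
 [[ 0.093  0.978 -0.188]
 [-0.996  0.094 -0.003]
 [ 0.015  0.187  0.982]] 
tilt of y from up 79.22516891468304 az y 5.473284283208105 toolz [ 0.15  -0.097 -0.984]
centre [0.606 0.003 0.529] label [ 0.613 -0.033  0.531] focus [ 0.605 -0.099  0.152] need [-0.008 -0.066 -0.379] ang z 89.4897466209834 ang x/y 79.94132802626531
```

>>> move_arm(
  moves=[
    [[-0.04, 0, 0.04, 0, 3], [-0.08, 0, 0.08, 0, 3], [-0.12, 0, 0.12, 0, 3], [-0.16, 0, 0.16, 0, 3], [-0.2, 0, 0.2, 0, 3]],
  ],
)

```text
clock: 15.22
eef_pos: [0.5719, -0.0079, 0.5891]
tool_rot: [0.732, -0.668, 0.124, -0.052]
ft_force: [0.1, 0.1, -1.5]
grip_width: 0.0069
grasp_force: 60.5
```

```bash
python3 -c "from h import *;status()"
```

```text
t 15.225 tcp [ 0.572 -0.008  0.589] q [ 0.039  0.445  1.274  2.149 -0.1   -1.636] w 0.006888890791376759 F [ 0.101  0.068 -1.485]
plate axes
 [[ 0.102  0.953 -0.287]
 [-0.995  0.103 -0.01 ]
 [ 0.02   0.286  0.958]] 
tilt of y from up 73.37525731543421 az y 6.175009549315683 toolz [ 0.251 -0.09  -0.964]
centre [ 0.572 -0.013  0.591] label [ 0.579 -0.049  0.593] focus [ 0.605 -0.099  0.152] need [ 0.025 -0.05  -0.442] ang z 85.76238364388526 ang x/y 79.42141380927156
```

>>> move_arm(
  moves=[
    [[0.4, 0, 0.4, 0, 3], [0.4, 0, 0.4, 0, 3], [0.4, 0, 0.4, 0, 3]],
  ],
)

```text
clock: 15.6
eef_pos: [0.5658, -0.0072, 0.5993]
tool_rot: [0.731, -0.667, 0.132, -0.056]
ft_force: [-0.9, 0.2, -0.9]
grip_width: 0.007
grasp_force: 60.5
```

```bash
python3 -c "from h import *;status()"
```

```text
t 15.6 tcp [ 0.566 -0.007  0.599] q [ 0.044  0.428  1.274  2.149 -0.105 -1.634] w 0.007047284928129663 F [-0.874  0.216 -0.931]
plate axes
 [[ 0.102  0.947 -0.304]
 [-0.994  0.105 -0.007]
 [ 0.025  0.303  0.953]] 
tilt of y from up 72.36874546378684 az y 6.32507139682349 toolz [ 0.268 -0.093 -0.959]
centre [ 0.566 -0.012  0.602] label [ 0.573 -0.048  0.604] focus [ 0.605 -0.099  0.152] need [ 0.032 -0.051 -0.452] ang z 85.13982466428607 ang x/y 79.38963606655673
```

>>> move_arm(
  moves=[
    [[-0.03, 0, 0.05, 0, 3], [-0.06, 0, 0.1, 0, 3], [-0.09, 0, 0.15, 0, 3], [-0.12, 0, 0.2, 0, 3], [-0.15, 0, 0.25, 0, 3]],
  ],
)

```text
clock: 16.23
eef_pos: [0.5222, -0.026, 0.659]
tool_rot: [0.727, -0.659, 0.17, -0.092]
ft_force: [0.2, 0.8, -1.3]
grip_width: 0.0073
grasp_force: 60.5
```

>>> move_arm(
  moves=[
    [[-0.03, 0, 0.05, 0, 3], [-0.06, 0, 0.1, 0, 3], [-0.09, 0, 0.15, 0, 3], [-0.12, 0, 0.2, 0, 3], [-0.15, 0, 0.25, 0, 3]],
  ],
)

```text
clock: 16.85
eef_pos: [0.4731, -0.0444, 0.7118]
tool_rot: [0.72, -0.65, 0.209, -0.124]
ft_force: [0.7, 0.2, -1.1]
grip_width: 0.0071
grasp_force: 60.6
```

```bash
python3 -c "from h import *;status()"
```

```text
t 16.85 tcp [ 0.473 -0.044  0.712] q [-0.048  0.21   1.274  2.149 -0.072 -1.738] w 0.007083273623077155 F [ 0.695  0.214 -1.118]
plate axes
 [[ 0.111  0.863 -0.494]
 [-0.992  0.124 -0.007]
 [ 0.055  0.491  0.87 ]] 
tilt of y from up 60.625755837758625 az y 8.183013928728887 toolz [ 0.462 -0.094 -0.882]
centre [ 0.473 -0.049  0.714] label [ 0.48  -0.085  0.718] focus [ 0.605 -0.099  0.152] need [ 0.125 -0.014 -0.567] ang z 77.94021312106243 ang x/y 78.86463974251082
```

>>> move_arm(
  moves=[
    [[-0.03, 0, 0.05, 0, 3], [-0.06, 0, 0.1, 0, 3], [-0.09, 0, 0.15, 0, 3], [-0.12, 0, 0.2, 0, 3], [-0.15, 0, 0.25, 0, 3]],
  ],
)

```text
clock: 17.48
eef_pos: [0.4209, -0.0604, 0.7568]
tool_rot: [0.711, -0.641, 0.247, -0.151]
ft_force: [0.3, 0.3, -1.4]
grip_width: 0.0071
grasp_force: 60.6
```

>>> move_arm(
  moves=[
    [[-0.04, 0, 0.045, 0, 3], [-0.08, 0, 0.09, 0, 3], [-0.12, 0, 0.135, 0, 3], [-0.16, 0, 0.18, 0, 3], [-0.2, 0, 0.22, 0, 3]],
  ],
)

```text
clock: 18.1
eef_pos: [0.3621, -0.0739, 0.7979]
tool_rot: [0.699, -0.63, 0.29, -0.175]
ft_force: [-0.3, -0.6, -0.6]
grip_width: 0.0067
grasp_force: 60.6
```

```bash
python3 -c "from h import *;status()"
```

```text
t 18.1 tcp [ 0.362 -0.074  0.798] q [-0.213  0.005  1.274  2.149  0.014 -1.881] w 0.006709533747625971 F [-0.326 -0.58  -0.578]
plate axes
 [[ 0.098  0.75  -0.654]
 [-0.989  0.145  0.019]
 [ 0.109  0.645  0.756]] 
tilt of y from up 49.80117553938494 az y 10.970730575560115 toolz [ 0.625 -0.121 -0.771]
centre [ 0.361 -0.079  0.8  ] label [ 0.368 -0.115  0.807] focus [ 0.605 -0.099  0.152] need [ 0.237  0.015 -0.655] ang z 71.93724755411242 ang x/y 79.67844867397056
```

>>> move_arm(
  moves=[
    [[0.02, 0.02, -0.045, -5, 3], [0.045, 0.04, -0.09, -12, 3], [0.07, 0.06, -0.14, -20, 3], [0.1, 0.08, -0.18, -30, 3], [0.13, 0.1, -0.23, -40, 3]],
  ],
)

```text
clock: 18.73
eef_pos: [0.4836, 0.0218, 0.5807]
tool_rot: [-0.445, 0.829, -0.332, 0.067]
ft_force: [1.0, -0.5, -1.2]
grip_width: 0.007
grasp_force: 60.5
```

```bash
python3 -c "from h import *;status()"
```

```text
t 18.725 tcp [0.484 0.022 0.581] q [ 0.442  0.063  0.523  1.829 -0.665 -0.612] w 0.00701933811235911 F [ 0.977 -0.464 -1.181]
plate axes
 [[-0.554  0.671 -0.494]
 [-0.826 -0.365  0.43 ]
 [ 0.109  0.646  0.756]] 
tilt of y from up 49.777544915495284 az y -28.536012717307603 toolz [ 0.407 -0.49  -0.771]
centre [0.48  0.019 0.583] label [ 0.462 -0.013  0.59 ] focus [ 0.605 -0.099  0.152] need [ 0.143 -0.086 -0.438] ang z 47.59434710060722 ang x/y 61.103029826587594
```

>>> move_arm(
  moves=[
    [[0.02, 0.02, -0.03, -10, 3], [0.04, 0.04, -0.06, -20, 3], [0.06, 0.06, -0.09, -30, 3], [0.06, 0.08, -0.11, -40, 3], [0.06, 0.1, -0.11, -50, 3]],
  ],
)

```text
clock: 19.35
eef_pos: [0.5237, 0.09, 0.4104]
tool_rot: [-0.07, 0.944, -0.319, -0.047]
ft_force: [-0.7, -0.3, -0.5]
grip_width: 0.0069
grasp_force: 60.5
```

```bash
python3 -c "from h import *;status()"
```

```text
t 19.35 tcp [0.524 0.09  0.41 ] q [ 0.473  0.552  0.747  2.147 -0.55   0.434] w 0.0068555632199720495 F [-0.713 -0.297 -0.494]
plate axes
 [[-0.985  0.159 -0.059]
 [-0.16  -0.758  0.632]
 [ 0.056  0.633  0.772]] 
tilt of y from up 50.76328842906107 az y -78.12391775925929 toolz [-0.044 -0.609 -0.792]
centre [0.519 0.091 0.412] label [0.483 0.082 0.417] focus [ 0.605 -0.099  0.152] need [ 0.122 -0.181 -0.265] ang z 13.57878589781024 ang x/y 14.344684169529286
```

>>> move_arm(
  moves=[
    [[0.02, 0, -0.04, -4, 3], [0.04, 0, -0.08, -8, 3], [0.06, 0, -0.12, -12, 3], [0.08, 0, -0.16, -16, 3], [0.1, 0, -0.2, -16, 3]],
  ],
)

```text
clock: 19.98
eef_pos: [0.6239, 0.0883, 0.2118]
tool_rot: [0.062, 0.945, -0.31, -0.088]
ft_force: [0.2, -0.3, -1.5]
grip_width: 0.007
grasp_force: 60.5
```

```bash
python3 -c "from h import *;status()"
```

```text
t 19.975 tcp [0.624 0.088 0.212] q [ 0.365  0.907  0.883  2.01  -0.481  0.611] w 0.006953469177346355 F [ 0.218 -0.341 -1.466]
plate axes
 [[-0.992 -0.056  0.113]
 [ 0.115 -0.773  0.624]
 [ 0.052  0.632  0.773]] 
tilt of y from up 50.77412096939196 az y -94.13661802787442 toolz [-0.205 -0.574 -0.793]
centre [0.619 0.09  0.214] label [0.583 0.091 0.218] focus [ 0.605 -0.099  0.152] need [ 0.022 -0.191 -0.067] ang z 5.79196958210844 ang x/y 3.5159086285206236
```

>>> move_arm(
  moves=[
    [[0.01, -0.03, -0.035, 0, 3], [0.02, -0.07, -0.067, 0, 3], [0.022, -0.115, -0.067, 0, 3], [0.022, -0.155, -0.067, 0, 3], [0.022, -0.191, -0.067, 0, 3]],
  ],
)

```text
clock: 20.6
eef_pos: [0.6444, -0.1039, 0.1466]
tool_rot: [0.061, 0.945, -0.309, -0.088]
ft_force: [-0.1, 0.3, -1.2]
grip_width: 0.0074
grasp_force: 60.6
```

>>> move_arm(
  moves=[
    [[0, 0, 0, 0, 3], [0, 0, 0, 0, 3], [0, 0, 0, 0, 3]],
  ],
)

```text
clock: 20.98
eef_pos: [0.6451, -0.101, 0.1483]
tool_rot: [0.06, 0.945, -0.309, -0.087]
ft_force: [-0.1, 0.3, -0.6]
grip_width: 0.0064
grasp_force: 60.4
```

```bash
python3 - <<'E'
from h import *
status()
t=shot('top')['color'];s=shot('side')['color']
a=cv2.resize(t[100:250,240:390],(400,400),interpolation=cv2.INTER_CUBIC);b=cv2.resize(s[90:240,190:340],(400,400),interpolation=cv2.INTER_CUBIC)
cv2.imwrite('pics/fin.png',np.hstack([a,b])[:,:,::-1])
E
```

```text
t 20.975 tcp [ 0.645 -0.101  0.148] q [ 0.104  0.821  0.564  1.631 -0.583  0.326] w 0.006400602135654384 F [-0.082  0.348 -0.647]
plate axes
 [[-0.993 -0.055  0.109]
 [ 0.111 -0.773  0.624]
 [ 0.05   0.632  0.773]] 
tilt of y from up 50.81733388873214 az y -94.0362649539601 toolz [-0.201 -0.574 -0.793]
centre [ 0.641 -0.099  0.15 ] label [ 0.604 -0.098  0.155] focus [ 0.605 -0.099  0.152] need [ 0.001 -0.001 -0.003] ang z 5.841323991018576 ang x/y 3.325498679914861
```

View pics/fin.png

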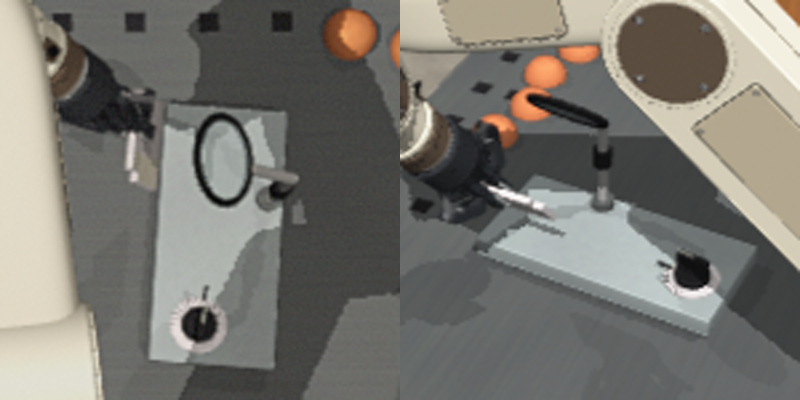

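```bash
python3 - <<'E'
from h import *
c=np.load('top0.npy',allow_pickle=True).item()
print(cast(c,[(240+145*.375,100+177*.375)],.152), cast(c,[(240+223*.375,100+160*.375)],.24))
print(job.job_done())
E
```

```text
[[ 0.59337666 -0.10027801  0.152     ]] [[ 0.59483254 -0.17883649  0.24      ]]
the job is handed in; nothing more can be done
None
```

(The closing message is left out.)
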